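# Unclip the battery cover of a label printer

### The arm

A 7-joint arm with a two-finger parallel gripper is mounted at the origin on the work surface. World frame = base frame: x ahead of the robot, y to its left, z up, the work surface at z = 0. Lengths are in m, angles in rad, forces in N, time in s.
With the tool pointing down it reaches from about 0.35 to 0.9 m from the base axis. Payload 8.1 kg.
Tool frame: the origin (TCP) lies on the centre line of the jaws, within the pads' length; the fingertips stand 14 mm ahead of it and the grasp point (between the pads) lies 5 mm behind it; z points along the fingers, y is the direction in which the jaws open and shut (so a half turn about z gives the same grasp; the last joint's range is limited). The gripper opens to 85 mm and grips with 20 to 120 N. Pads are 22 mm wide; open, the fingers measure 114 mm over their backs; the gripper's body (76 mm by 85 mm) begins 54 mm behind the grasp point. The pads swing forward as they close: fully open they stand 13 mm farther back than shut.
Start: joints at [-1.234, 0.434, 0.025, 1.573, -0.012, 1.134, -0.075], TCP at [0.266, 0.566, 0.245] pointing down, gripper open.
Joint ranges: [-2.62, 2.62], [-0.44, 2.09], [-1.27, 1.32], [0.08, 2.57], [-1.32, 4.46], [0.12, 2], [-2.74, 2.74]. Speed limits (rad/s): [2.22, 2.22, 3.01, 3.01, 3.14, 3.14, 3.14].

### API

Orientations are given as a unit quaternion [x, y, z, w].
In Python, from station import manip, capture, camera_model gives the robot as it stands.
- The arm moves only by the tool carry_out, never from a script. Its arguments are lists of equal length, an entry for each row: "travel": the shift along the tool's x, y, z in cm, a list of three; "twist": the turn, a rotation vector about the tool's x, y, z in rad, a list of three. In form: {"travel": [[x, y, z], ...], "twist": [[wx, wy, wz], ...]}. A call has exactly 8 rows; each row is the pose to reach, as a shift and turn from the pose commanded when the call began, along the tool's axes at that moment; what a row does not reach only later rows make up. A row lasts 1/8 s, in which the tool goes at most 62.5 mm and 10.7 degrees, less where a joint would pass 70% of its speed; a pose out of reach is approached as far as the arm can. A call with a gripper value outside its range is refused whole. "jaw" is the gripper command: -1 is fully open, 1 is shut, values between are in proportion, set as the call begins (left out, the last holds). The fingers move at their own pace and stop on an object; the grip force is fixed at half the most. Time passes only in rows, so rows that repeat a pose let the fingers close, or fill a call up. It gives the time, the measured TCP pose, the force and the opening at its end, in the units of the state.
- manip.get_state(): the state, without advancing time (a new reading comes with each control period).
- capture(name): name is "scene" or "top" or "wrist"; returns (picture, depth): 384x512x3 uint8, red, green, blue; 384x512 float32, m along the optical axis (not along the pixel's ray), 0 where there is no reading.
- camera_model(name): a dict with "fovy" (degrees; the focal length in pixels is half the picture's height over the tangent of half this angle, whatever the lens; pixels are square), "cx", "cy" (the principal point, pixels), "world_to_cam" (4x4, takes a point from world to camera coordinates); the wrist camera has in their place "tool_from_camera" (4x4, takes a point from camera to tool coordinates, whose origin is the TCP and whose axes are the flange's). Camera axes: x right, y up, looking along -z (the intrinsics and any distortion apply to the point x, -y, -z); pixel columns grow to the right and rows downward; lengths in m; the calibration is good to about 2 mm. A picture is of the moment at which its call begins: read the wrist's pose just before it. camera_model takes no time and is no camera call.
- manip.hand_in(): hands the job in, once; it reports no verdict.
The state is a dict: "time": time; "joint_pos": joint angles; "dq": joint speeds; "effort": joint torques, N m; "eef_pos": TCP position; "tcp_rot": TCP orientation; "contact_force": force on the tool from outside, world axes, zero at the start; "ft_torque": the same for the moment, N m; "opening": finger opening in m.
Only numpy, scipy, OpenCV 4.12 (cv2) and the standard library are available. Lean on these libraries where they do the work, as an engineer would, in place of code of your own. Each camera call takes 0.05 s, during which the arm holds its last target. There are 200 camera calls.

### The job

Unclip the battery cover from the label printer: press its two side tabs in together, evenly and gently, feeling for the middle so that neither tab is jammed hard against its stop, and draw the cover straight up without tugging while a tab still holds it. Set it down softly, right way up and flat, in the shallow parts tray; leave the phone, the screwdriver and the bottle where they are.

Things in the scene. Friction and masses are not known exactly. Their poses are not given: they have to be found in the camera images.
- printer: Grey label printer lying on the bench, battery side up, fixed; a block 150 x 104 x 62 mm (x, y, z). Origin: centre of its underside; x along its length, z up. In its flat top, centred, is the battery opening, shut by the cover. The battery holder inside, unseen while shut, carries the catches and the inner stops for the tabs; from unit to unit it sits up to 3.5 mm off centre to either side (along y).
- cover: Dark grey battery cover, a loose cap of about 0.1 kg, body 74 (x) x 44 (y) mm, 38 mm high. Origin: its centre at rim level, which sits on the printer's top (62 mm above the bench when shut); y runs from tab to tab, z up. Two end tongues reach 11 mm below the rim into the opening (1 mm play); off the printer it stands on them. With BOTH tabs in far enough it lifts straight up, clear after 12 mm.
- tab_left: Grey ribbed tab on the cover's +y side, sliding straight in; frame as the cover's, moving with the tab. Outer face 26 (x) x 24 (z) mm, 33 mm from the cover's middle (66 mm over both tabs), 10 to 34 mm above the rim. Spring: 6 N to start, 1.2 N per mm. With the holder centred its catch lets go at 5.3 mm and an inner stop blocks it at 6.5 mm; both shift with the holder. It breaks over 40 N.
- tab_right: The same tab mirrored, on the cover's -y side. Squeezed off the holder's middle, one tab meets its stop while the other is still caught: close in small steps and shift the fingers the way the sideways force (along the cover's y) pushes them until it vanishes. Both at their stops: 53 mm over both; ease off 1 mm, then lift. A tab pressed on its stop or pulled on its catch with over 14 N breaks.
- tray: Shallow open blue plastic tray, fixed on the bench, 200 x 160 mm outside, 24 mm high, walls and floor 4 mm thick. Origin: centre of its underside; x along its 200 mm side, z up.
- phone: Dark phone lying on the bench, 150 x 72 x 9 mm; origin: centre of its underside. A bystander.
- screwdriver: Screwdriver lying on the bench, 170 mm long; origin near its middle. A bystander.
- bottle: White closed bottle standing on the bench, 48 mm across, 120 mm high; origin: centre of its underside. A bystander.
Things that resemble listed ones, but are neither listed nor needed, are in the scene too. What is meant by the cover is not turquoise, and is the smaller of those in its own colour.

How it is judged:
By the outcome, as a careful person would: the job done as asked, in the order asked, and still so for the second after the job is handed in, with the robot touching nothing.
It also fails if it takes over 51 s, if anything falls off the work surface, if the arm or the gripper's body presses on something with over 40 N, if the wrist force passes 120 N, or if a joint passes its speed limit or range.

## Working session

There is one attempt and no reset: what is moved stays moved. The work goes in short steps, Python scripts to look and compute and a tool call to move; the robot and the scene stay as the last step left them, time stands still between calls to the robot, and variables do not carry over. Pictures are saved under pics/ and viewed, about 8 in all and at most 12, crops included, and the job is handed in when it is done.

Besides the shell and the picture viewer there is one more tool, called by a JSON object that holds its "api" and its "payload". carry_out: Moves the arm, as the interface text tells. Its arguments: {"type":"object","properties":{"travel":{"type":"array","items":{"type":"array","items":{"type":"number"}}},"twist":{"type":"array","items":{"type":"array","items":{"type":"number"}}},"jaw":{"type":"number"}},"required":["travel","twist"]}

```bash
mkdir -p pics; cat > h.py <<'E'
import numpy as np, cv2
from station import manip, capture, camera_model
from scipy.spatial.transform import Rotation as R
def pts(name,d,st=None):
    m=camera_model(name); H,W=d.shape; f=H/2/np.tan(np.radians(m['fovy'])/2)
    v,u=np.mgrid[:H,:W]; P=np.stack([(u-m['cx'])/f*d,-(v-m['cy'])/f*d,-d,np.ones_like(d)],-1)
    if 'world_to_cam' in m: T=np.linalg.inv(np.array(m['world_to_cam']))
    else:
        A=np.eye(4);A[:3,:3]=R.from_quat(st['tcp_rot']).as_matrix();A[:3,3]=st['eef_pos'];T=A@np.array(m['tool_from_camera'])
    return (P@T.T)[...,:3]
E
python3 - <<'E'
from h import *
for n in('scene','top'):
    p,d=capture(n);np.savez(f'{n}.npz',p=p,d=d);cv2.imwrite(f'pics/{n}0.png',p[...,::-1])
    m=camera_model(n);print(n,{k:(np.round(v,3).tolist()) for k,v in m.items() if not isinstance(v,str)}, [k for k in m])
s=manip.get_state();print(s)
E
```

```text
scene {'fovy': 45.531, 'cx': 256.892, 'cy': 199.754, 'world_to_cam': [[-0.592, 0.805, -0.023, 0.306], [-0.448, -0.305, 0.841, 0.263], [0.67, 0.509, 0.541, -1.686], [0.0, 0.0, 0.0, 1.0]]} ['fovy', 'cx', 'cy', 'world_to_cam']
top {'fovy': 54.529, 'cx': 252.405, 'cy': 192.946, 'world_to_cam': [[0.027, -1.0, -0.002, 0.083], [0.999, 0.027, 0.039, -0.611], [-0.039, -0.003, 0.999, -0.814], [0.0, 0.0, 0.0, 1.0]]} ['fovy', 'cx', 'cy', 'world_to_cam']
{'time': 0.1, 'joint_pos': array([-1.23362046,  0.43516145,  0.02497819,  1.57399154, -0.01160251,
        1.13398517, -0.07508559]), 'dq': array([ 1.06278973e-03, -1.11952779e-03,  1.17479143e-03, -1.62220969e-05,
       -7.52068524e-04, -9.34372344e-04, -3.08209512e-04]), 'effort': array([ 3.03856519e-03, -6.71757674e+01,  1.02805898e+00, -3.16906142e+01,
        1.57180906e-02,  7.24429599e-03,  1.89718406e-05]), 'eef_pos': array([0.26595279, 0.56512632, 0.24460505]), 'tcp_rot': array([ 2.18149522e-01,  9.75915107e-01, -6.94445872e-04, -8.98406248e-05]), 'contact_force': array([ 0.33809051, -0.00517585,  0.202063  ]), 'ft_torque': array([ 0.03995443, -0.02509602, -0.06085622]), 'opening': 0.08534605485029084}
```

View pics/top0.png

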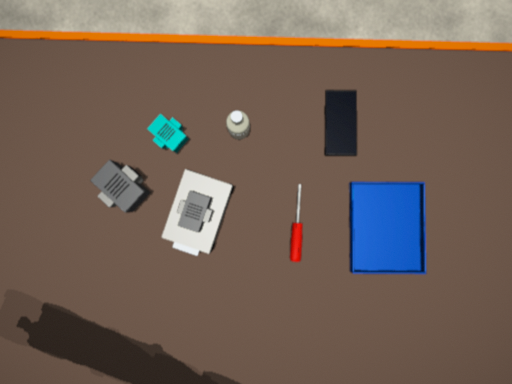

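View pics/scene0.png

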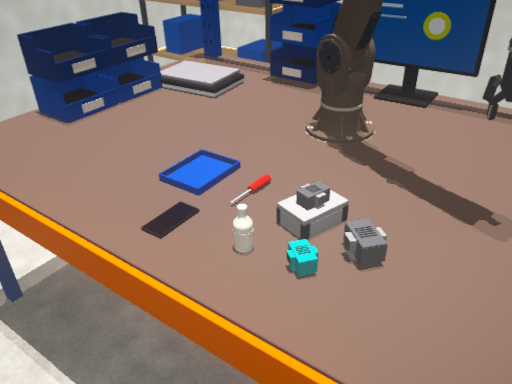

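The top view shows three cover-like things. The dark grey one on the printer (196,211) is the smaller of the two grey ones. A bigger dark grey one stands on the bench (118,186), and there is a turquoise one (167,133). The one on the printer fits. I'll measure it and check in an enlarged crop.

```bash
python3 - <<'E'
from h import *
z=np.load('top.npz');p,d=z['p'],z['d'];P=pts('top',d)
c=p[150:270,80:260,::-1];cv2.imwrite('pics/crop1.png',cv2.resize(c,None,fx=4,fy=4,interpolation=cv2.INTER_CUBIC))
def rect(mask,nm):
    mask=cv2.morphologyEx(mask.astype(np.uint8),cv2.MORPH_OPEN,np.ones((2,2)))
    Q=P[mask>0];r=cv2.minAreaRect((Q[:,:2]*1000).astype(np.float32));print(nm,len(Q),'zmed',np.median(Q[:,2]).round(4),'mean',Q.mean(0).round(4),'rect',np.round(r[0],1),np.round(r[1],1),round(r[2],1))
v,u=np.mgrid[:384,:512];Z=P[...,2]
b=(u>155)&(u<240)&(v>165)&(v<258)
for lo,hi in((.05,.07),(.08,.094),(.094,.11)): rect(b&(Z>lo)&(Z<hi),(lo,hi))
b2=(u>88)&(u<150)&(v>155)&(v<215); rect(b2&(Z>.03),'big'); print(np.percentile(Z[b2],[50,95]))
b3=(u>340)&(u<435)&(v>172)&(v<280); rect(b3&(Z>.015)&(Z<.04),'tray rim'); rect(b3&(p[...,2]>100),'tray all')
rect((u>315)&(u<365)&(v>80)&(v<165)&(p.max(-1)<40),'phone')
rect((u>220)&(u<255)&(v>100)&(v<142)&(Z>.03),'bottle')
rect((u>285)&(u<308)&(v>180)&(v<265)&(p.max(-1)>90),'screwdriver')
print('bench z',np.median(Z[280:300,300:400]))
E
```

```text
(0.05, 0.07) 2584 zmed 0.0614 mean [0.5654 0.2101 0.0629] rect [552.9 191.1] [159.5 165.2] 69.6
(0.08, 0.094) 0 zmed nan mean [nan nan nan] rect [0. 0.] [0. 0.] 0.0
(0.094, 0.11) 948 zmed 0.0991 mean [0.5654 0.2125 0.0975] rect [564.3 215.5] [66.7 78.1] 73.1
big 1854 zmed 0.0648 mean [0.6131 0.3748 0.0634] rect [577.4 272.9] [336.5 101. ] 73.0
[0.03918362 0.06691104]
tray rim 862 zmed 0.022 mean [ 0.5404 -0.2087  0.0186] rect [536.5 -98. ] [204.2 388.9] 1.1
tray all 6679 zmed 0.0042 mean [ 0.5391 -0.2039  0.0088] rect [535.  -99.1] [208.3 390.4] 1.6
phone 981 zmed 0.0094 mean [ 0.8011 -0.0987  0.0119] rect [694.2 -39.1] [110.4 343. ] 58.7
bottle 497 zmed 0.0826 mean [0.7445 0.1306 0.0867] rect [681.4 127.4] [213.2  47.1] 3.6
screwdriver 1838 zmed 0.0005 mean [ 0.5444 -0.0022  0.0101] rect [542.9  34.5] [186.3 124. ] 1.3
bench z -0.00019915319856717018
  return _methods._mean(a, axis=axis, dtype=dtype,
  ret = ret.dtype.type(ret / rcount)
<stdin>:6: RuntimeWarning: Mean of empty slice.
  ret = um.true_divide(
```

View pics/crop1.png

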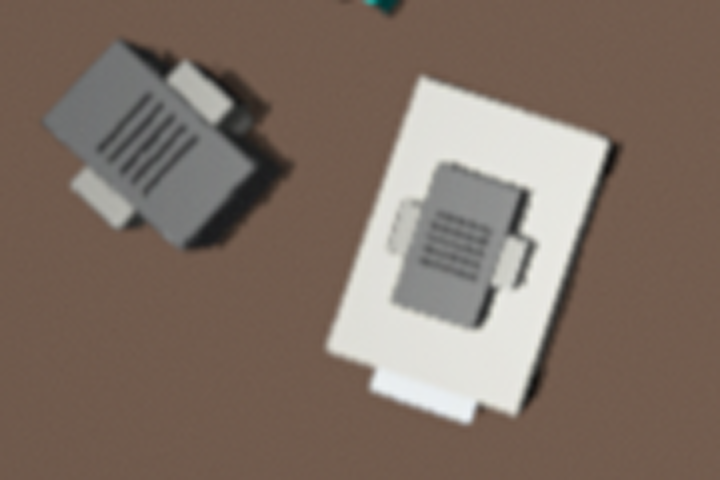

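The crop confirms it: the cover on the white-grey printer (crop 465,245) has grey tabs left and right (405,228 and 515,262). It is smaller than the one on the bench (crop 150,145). Next I'll get robust poses and work out the move to a viewing pose.

```bash
python3 - <<'E'
from h import *
z=np.load('top.npz');p,d=z['p'].astype(int),z['d'];P=pts('top',d);Z=P[...,2]
v,u=np.mgrid[:384,:512]
def rect(mask,nm):
    mask=(mask&(d>.1)).astype(np.uint8);n,l,s,c=cv2.connectedComponentsWithStats(mask);k=1+np.argmax(s[1:,4])
    Q=P[l==k];r=cv2.minAreaRect((Q[:,:2]*1000).astype(np.float32));print(nm,len(Q),'z',np.median(Q[:,2]).round(4),'mean',(Q.mean(0)*1000).round(1),'rect',np.round(r[0],1),np.round(r[1],1),round(r[2],1))
b=(u>155)&(u<240)&(v>165)&(v<258)
g=p.max(-1)
rect(b&(Z>.094)&(Z<.106)&(g<140),'cover body')
rect(b&(Z>.093)&(Z<.106),'cover+tabs')
rect(b&(Z>.05)&(g>160),'printer')
b3=(u>335)&(u<435)&(v>172)&(v<280); rect(b3&(p[...,2]-p[...,0]>60),'tray')
rect((u>315)&(u<365)&(v>80)&(v<165)&(g<45),'phone')
rect((u>220)&(u<255)&(v>100)&(v<142)&(Z>.02),'bottle')
rect((u>285)&(u<308)&(v>180)&(v<265)&(p[...,0]-p[...,2]>60),'screwdriver')
s=manip.get_state();M=R.from_quat(s['tcp_rot']).as_matrix()
print(M.round(3)); print('to cover above, tool cm',(M.T@(np.array([.565,.213,.25])-s['eef_pos'])*100).round(2))
print(camera_model('wrist'))
E
```

```text
cover body 466 z 0.0994 mean [570.4 217.6  99.4] rect [567.8 214.1] [42.3 72.4] 71.9
cover+tabs 981 z 0.0991 mean [567.5 214.3  98.8] rect [567.5 214.8] [66.6 73.9] 73.2
printer 2687 z 0.0615 mean [567.5 213.3  63.3] rect [567.4 214.7] [104.2 150.3] 72.8
tray 6718 z 0.0044 mean [ 540.3 -202.1    6.3] rect [ 539.4 -204.6] [203.  172.5] 1.3
phone 1765 z 0.0094 mean [778.2 -94.4   9.4] rect [773.2 -92.5] [143.3  68.4] 0.7
bottle 513 z 0.0825 mean [746.4 132.8  83.3] rect [752.9 134.2] [45.5 47.6] 17.1
screwdriver 464 z 0.0228 mean [503.1   1.2  21.3] rect [502.2  -0.9] [28.4 89.7] 86.4
[[-0.905  0.426 -0.   ]
 [ 0.426  0.905 -0.001]
 [-0.    -0.001 -1.   ]]
to cover above, tool cm [-42.05 -19.13  -0.51]
{'fovy': 71.2944339094308, 'cx': 253.60877355383474, 'cy': 194.49892718217248, 'tool_from_camera': array([[-3.27484326e-04,  9.63922580e-01,  2.66182554e-01,
         6.69475362e-02],
       [ 9.99999866e-01,  4.22484469e-04, -2.99636604e-04,
        -5.44423225e-05],
       [-4.01284484e-04,  2.66182420e-01, -9.63922589e-01,
        -1.27678188e-01],
       [ 0.00000000e+00,  0.00000000e+00,  0.00000000e+00,
         1.00000000e+00]])}
```

{"api": "carry_out", "payload": {"travel": [[-5.6,-2.5,0.6],[-11.2,-5.0,1.2],[-16.8,-7.5,1.8],[-22.4,-10.0,2.4],[-28.0,-12.5,3.0],[-33.6,-15.0,3.6],[-39.0,-17.4,4.2],[-42.2,-18.9,4.5]], "twist": [[0,0,-0.02],[0,0,-0.04],[0,0,-0.06],[0,0,-0.08],[0,0,-0.1],[0,0,-0.12],[0,0,-0.135],[0,0,-0.143]], "jaw": -1}}

```text
time: 1.1
eef_pos: [0.5691, 0.2111, 0.1996]
tcp_rot: [0.149, 0.989, -0.001, -0.0]
contact_force: [-0.9, -0.0, 0.9]
opening: 0.0851
```

{"api": "carry_out", "payload": {"travel": [[0,0,0],[0,0,0],[0,0,0],[0,0,0],[0,0,0],[0,0,0],[0,0,0],[0,0,0]], "twist": [[0,0,0],[0,0,0],[0,0,0],[0,0,0],[0,0,0],[0,0,0],[0,0,0],[0,0,0]]}}

```text
time: 2.1
eef_pos: [0.5675, 0.2148, 0.2003]
tcp_rot: [0.148, 0.989, 0.0, 0.0]
contact_force: [-0.6, 0.5, 0.6]
opening: 0.0855
```

```bash
python3 - <<'E'
from h import *
s=manip.get_state();print(s['time'],s['eef_pos'],s['tcp_rot'],s['contact_force'],s['opening'])
p,d=capture('wrist');np.savez('w.npz',p=p,d=d);cv2.imwrite('pics/w1.png',p[...,::-1])
P=pts('wrist',d,s);Z=P[...,2];p=p.astype(int);g=p.max(-1)
def rect(mask,nm):
    mask=(mask&(d>.05)).astype(np.uint8);n,l,st,c=cv2.connectedComponentsWithStats(mask);k=1+np.argmax(st[1:,4])
    Q=P[l==k];r=cv2.minAreaRect((Q[:,:2]*1000).astype(np.float32));print(nm,len(Q),'z',np.median(Q[:,2]).round(4),'rect',np.round(r[0],1),np.round(r[1],1),round(r[2],1))
near=np.hypot(P[...,0]-.5675,P[...,1]-.2148)
rect((near<.06)&(Z>.097)&(Z<.106),'body')
rect((near<.06)&(Z>.09)&(Z<.106),'body+tabs')
rect((near<.12)&(Z>.055)&(Z<.068)&(g>140),'printer')
M=R.from_quat(s['tcp_rot']).as_matrix();print(M.round(4))
E
```

```text
2.1 [0.5674839  0.21477047 0.20031653] [1.47957301e-01 9.88993750e-01 2.01291367e-05 2.12251163e-06] [-0.58324994  0.47805433  0.57586762] 0.08549154249874398
body 3912 z 0.0992 rect [566.1 216.9] [44.  73.7] 72.8
body+tabs 4655 z 0.099 rect [566. 217.] [67.2 74. ] 73.1
printer 9529 z 0.0611 rect [566.2 216.9] [104.3 150. ] 72.8
[[-0.9562  0.2927  0.    ]
 [ 0.2927  0.9562  0.    ]
 [ 0.      0.     -1.    ]]
```

View pics/w1.png

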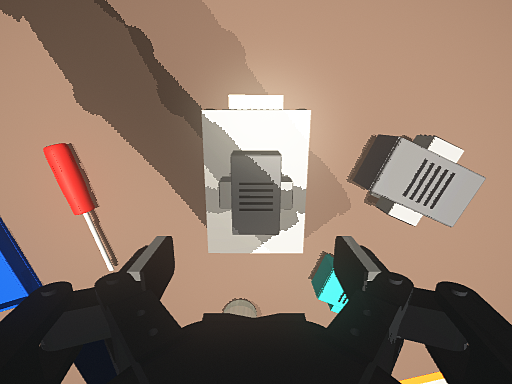

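Wrist view: the cover is centred at (256,192) with tabs at (225,192) and (287,192). The jaw pads are at (165,245) and (345,245). The bench decoy is at (420,180). The two cameras disagree by about 2 mm, which is within calibration, so I'll aim between them. First, where the fingertips actually stand when open.

```bash
python3 - <<'E'
from h import *
z=np.load('w.npz');d=z['d'];m=camera_model('wrist')
f=192/np.tan(np.radians(m['fovy'])/2);v,u=np.mgrid[:384,:512]
P=np.stack([(u-m['cx'])/f*d,-(v-m['cy'])/f*d,-d,np.ones_like(d)],-1)@np.array(m['tool_from_camera']).T
for (r,c) in((238,172),(242,165),(255,168),(265,130),(238,338),(242,345),(255,342),(270,375)): print(r,c,(P[r,c,:3]*1000).round(1))
k=(P[...,2]>-.03)&(P[...,2]<.04)&(d>.02)&(abs(P[...,0])<.03); print((P[k][:,:3].min(0)*1000).round(1),(P[k][:,:3].max(0)*1000).round(1), np.percentile(P[k][:,2],[50,90,99])*1000)
E
```

```text
238 172 [ -84.1 -109.   201.3]
242 165 [ 10.9 -42.5 -10. ]
255 168 [  2.1 -42.9  -6.5]
265 130 [  7.5 -52.9 -25.4]
238 338 [10.  42.4 -3.6]
242 345 [ 11.   43.6 -10.3]
255 342 [  4.3  42.7 -10.8]
270 375 [ 10.4  47.6 -34.3]
[-11.9 -56.6 -30. ] [11.7 56.9  2.5] [-17.33920303  -4.31300527   0.94959316]
```

{"api": "carry_out", "payload": {"travel": [[0.1,0.1,1.5],[0.1,0.1,3.5],[0.1,0.1,5.5],[0.1,0.1,7.0],[0.1,0.1,8.0],[0.1,0.1,8.5],[0.1,0.1,8.5],[0.1,0.1,8.5]], "twist": [[0,0,0],[0,0,0],[0,0,0],[0,0,0],[0,0,0],[0,0,0],[0,0,0],[0,0,0]], "jaw": -1}}

```text
time: 3.15
eef_pos: [0.5672, 0.2162, 0.1159]
tcp_rot: [0.148, 0.989, 0.0, 0.0]
contact_force: [-0.2, 0.4, 0.1]
opening: 0.0853
```

{"api": "carry_out", "payload": {"travel": [[0,0,1.0],[0,0,2.0],[0,0,3.0],[0,0,3.6],[0,0,4.1],[0,0,4.1],[0,0,4.1],[0,0,4.1]], "twist": [[0,0,0],[0,0,0],[0,0,0],[0,0,0],[0,0,0],[0,0,0],[0,0,0],[0,0,0]], "jaw": -0.65}}

```text
time: 4.15
eef_pos: [0.567, 0.2161, 0.0747]
tcp_rot: [0.148, 0.989, 0.0, 0.0]
contact_force: [-0.8, -0.3, 0.4]
opening: 0.0704
```

```bash
python3 - <<'E'
from h import *
s=manip.get_state();print(s['time'],s['eef_pos'],s['contact_force'],s['opening'])
M=R.from_quat(s['tcp_rot']).as_matrix();print('F tool',M.T@s['contact_force'])
p,d=capture('wrist');cv2.imwrite('pics/w2.png',p[...,::-1])
E
```

```text
4.15 [0.56703786 0.21612482 0.07465189] [-0.81509047 -0.26021761  0.35404019] 0.07038721852268
F tool [ 0.70310273 -0.48718676 -0.35457827]
```

View pics/w2.png

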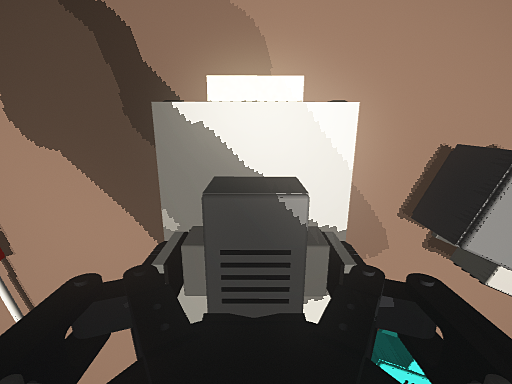

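The pads straddle both tabs: tabs at columns 185–205 and 305–328, pads just outside. Now closing in small steps.

{"api": "carry_out", "payload": {"travel": [[0,0,0],[0,0,0],[0,0,0],[0,0,0],[0,0,0],[0,0,0],[0,0,0],[0,0,0]], "twist": [[0,0,0],[0,0,0],[0,0,0],[0,0,0],[0,0,0],[0,0,0],[0,0,0],[0,0,0]], "jaw": -0.5}}

```text
time: 5.2
eef_pos: [0.5671, 0.2163, 0.075]
tcp_rot: [0.148, 0.989, 0.0, 0.0]
contact_force: [-1.1, -0.7, 4.9]
opening: 0.0637
```

{"api": "carry_out", "payload": {"travel": [[0,0,-0.03],[0,0,-0.06],[0,0,-0.06],[0,0,-0.06],[0,0,-0.06],[0,0,-0.06],[0,0,-0.06],[0,0,-0.06]], "twist": [[0,0,0],[0,0,0],[0,0,0],[0,0,0],[0,0,0],[0,0,0],[0,0,0],[0,0,0]], "jaw": -0.42}}

```text
time: 6.2
eef_pos: [0.5671, 0.2163, 0.0754]
tcp_rot: [0.148, 0.989, 0.0, 0.0]
contact_force: [-1.3, 0.4, 7.4]
opening: 0.0608
```

{"api": "carry_out", "payload": {"travel": [[0,0,-0.04],[0,0,-0.04],[0,0,-0.04],[0,0,-0.04],[0,0,-0.04],[0,0,-0.04],[0,0,-0.04],[0,0,-0.04]], "twist": [[0,0,0],[0,0,0],[0,0,0],[0,0,0],[0,0,0],[0,0,0],[0,0,0],[0,0,0]], "jaw": -0.395}}

```text
time: 7.2
eef_pos: [0.5671, 0.2162, 0.0757]
tcp_rot: [0.148, 0.989, 0.0, 0.0]
contact_force: [-0.3, 0.3, 6.3]
opening: 0.0597
```

{"api": "carry_out", "payload": {"travel": [[0,0,-0.03],[0,0,-0.03],[0,0,-0.03],[0,0,-0.03],[0,0,-0.03],[0,0,-0.03],[0,0,-0.03],[0,0,-0.03]], "twist": [[0,0,0],[0,0,0],[0,0,0],[0,0,0],[0,0,0],[0,0,0],[0,0,0],[0,0,0]], "jaw": -0.372}}

```text
time: 8.2
eef_pos: [0.5671, 0.2162, 0.0759]
tcp_rot: [0.148, 0.989, 0.0, 0.0]
contact_force: [-0.8, -0.7, 6.5]
opening: 0.059
```

{"api": "carry_out", "payload": {"travel": [[0,0,-0.03],[0,0,-0.03],[0,0,-0.03],[0,0,-0.03],[0,0,-0.03],[0,0,-0.03],[0,0,-0.03],[0,0,-0.03]], "twist": [[0,0,0],[0,0,0],[0,0,0],[0,0,0],[0,0,0],[0,0,0],[0,0,0],[0,0,0]], "jaw": -0.352}}

```text
time: 9.2
eef_pos: [0.5671, 0.2161, 0.0761]
tcp_rot: [0.148, 0.989, 0.0, 0.0]
contact_force: [0.4, -0.0, 6.2]
opening: 0.0581
```

{"api": "carry_out", "payload": {"travel": [[0,0,-0.03],[0,0,-0.03],[0,0,-0.03],[0,0,-0.03],[0,0,-0.03],[0,0,-0.03],[0,0,-0.03],[0,0,-0.03]], "twist": [[0,0,0],[0,0,0],[0,0,0],[0,0,0],[0,0,0],[0,0,0],[0,0,0],[0,0,0]], "jaw": -0.33}}

```text
time: 10.2
eef_pos: [0.567, 0.2161, 0.0763]
tcp_rot: [0.148, 0.989, 0.0, 0.0]
contact_force: [0.9, 0.4, 5.3]
opening: 0.057
```

{"api": "carry_out", "payload": {"travel": [[0,0,-0.03],[0,0,-0.03],[0,0,-0.03],[0,0,-0.03],[0,0,-0.03],[0,0,-0.03],[0,0,-0.03],[0,0,-0.03]], "twist": [[0,0,0],[0,0,0],[0,0,0],[0,0,0],[0,0,0],[0,0,0],[0,0,0],[0,0,0]], "jaw": -0.318}}

```text
time: 11.2
eef_pos: [0.5668, 0.2163, 0.0765]
tcp_rot: [0.148, 0.989, 0.0, -0.0]
contact_force: [3.4, 2.5, 0.2]
opening: 0.0565
```

Sideways force of about +3.4 N along tool y: the left tab has met its stop. I'll shift +y.

{"api": "carry_out", "payload": {"travel": [[0,0.02,0],[0,0.04,0],[0,0.06,0],[0,0.08,0],[0,0.08,0],[0,0.08,0],[0,0.08,0],[0,0.08,0]], "twist": [[0,0,0],[0,0,0],[0,0,0],[0,0,0],[0,0,0],[0,0,0],[0,0,0],[0,0,0]]}}

```text
time: 12.2
eef_pos: [0.5669, 0.2166, 0.0765]
tcp_rot: [0.148, 0.989, -0.0, -0.0]
contact_force: [0.9, -0.9, 4.3]
opening: 0.0566
```

```bash
cat > f.py <<'E'
from h import *
s=manip.get_state();M=R.from_quat(s['tcp_rot']).as_matrix();print(s['time'],s['eef_pos'].round(5),'Ftool',(M.T@s['contact_force']).round(2),'T',(M.T@s['ft_torque']).round(2),s['opening'])
E
python3 f.py
```

```text
12.2 [0.56689 0.21664 0.07645] Ftool [-1.12 -0.61 -4.32] T [ 0.16 -0.22  0.06] 0.05661148227413143
```

{"api": "carry_out", "payload": {"travel": [[0,0,-0.02],[0,0,-0.02],[0,0,-0.02],[0,0,-0.02],[0,0,-0.02],[0,0,-0.02],[0,0,-0.02],[0,0,-0.02]], "twist": [[0,0,0],[0,0,0],[0,0,0],[0,0,0],[0,0,0],[0,0,0],[0,0,0],[0,0,0]], "jaw": -0.302}}

```text
time: 13.2
eef_pos: [0.5669, 0.2168, 0.0766]
tcp_rot: [0.148, 0.989, -0.0, -0.0]
contact_force: [-0.3, -1.5, 1.4]
opening: 0.0561
```

{"api": "carry_out", "payload": {"travel": [[0,0,0],[0,0,0],[0,0,0],[0,0,0],[0,0,0],[0,0,0],[0,0,0],[0,0,0]], "twist": [[0,0,0],[0,0,0],[0,0,0],[0,0,0],[0,0,0],[0,0,0],[0,0,0],[0,0,0]], "jaw": -0.288}}

```text
time: 14.2
eef_pos: [0.567, 0.2169, 0.0767]
tcp_rot: [0.148, 0.989, 0.0, -0.0]
contact_force: [-0.7, -0.7, 3.2]
opening: 0.0551
```

{"api": "carry_out", "payload": {"travel": [[0,0,-0.02],[0,0,-0.02],[0,0,-0.02],[0,0,-0.02],[0,0,-0.02],[0,0,-0.02],[0,0,-0.02],[0,0,-0.02]], "twist": [[0,0,0],[0,0,0],[0,0,0],[0,0,0],[0,0,0],[0,0,0],[0,0,0],[0,0,0]], "jaw": -0.275}}

```text
time: 15.2
eef_pos: [0.5671, 0.2171, 0.0769]
tcp_rot: [0.148, 0.989, 0.0, 0.0]
contact_force: [-0.5, 3.7, -0.7]
opening: 0.0551
```

{"api": "carry_out", "payload": {"travel": [[0,0.02,0],[0,0.04,0],[0,0.06,0],[0,0.08,0],[0,0.08,0],[0,0.08,0],[0,0.08,0],[0,0.08,0]], "twist": [[0,0,0],[0,0,0],[0,0,0],[0,0,0],[0,0,0],[0,0,0],[0,0,0],[0,0,0]]}}

```text
time: 16.2
eef_pos: [0.5671, 0.2173, 0.0769]
tcp_rot: [0.148, 0.989, -0.0, -0.0]
contact_force: [-2.3, -0.2, 3.3]
opening: 0.0547
```

{"api": "carry_out", "payload": {"travel": [[0,0,-0.01],[0,0,-0.01],[0,0,-0.01],[0,0,-0.01],[0,0,-0.01],[0,0,-0.01],[0,0,-0.01],[0,0,-0.01]], "twist": [[0,0,0],[0,0,0],[0,0,0],[0,0,0],[0,0,0],[0,0,0],[0,0,0],[0,0,0]], "jaw": -0.262}}

```text
time: 17.2
eef_pos: [0.5674, 0.2176, 0.077]
tcp_rot: [0.148, 0.989, 0.0, 0.0]
contact_force: [-1.1, -0.0, -0.2]
opening: 0.0538
```

{"api": "carry_out", "payload": {"travel": [[0,0,0],[0,0,0],[0,0,0],[0,0,0],[0,0,0],[0,0,0],[0,0,0],[0,0,0]], "twist": [[0,0,0],[0,0,0],[0,0,0],[0,0,0],[0,0,0],[0,0,0],[0,0,0],[0,0,0]], "jaw": -0.252}}

```text
time: 18.2
eef_pos: [0.5674, 0.2176, 0.0771]
tcp_rot: [0.148, 0.989, 0.0, 0.0]
contact_force: [0.2, -0.2, 1.7]
opening: 0.0534
```

```bash
python3 f.py; sleep 0; python3 f.py
```

```text
18.2 [0.56736 0.21761 0.07708] Ftool [-0.29 -0.12 -1.66] T [ 0.1  -0.12  0.  ] 0.05339214765936821
18.2 [0.56736 0.21761 0.07708] Ftool [-0.29 -0.12 -1.66] T [ 0.1  -0.12  0.  ] 0.05339214765936821
```

Balanced at 53.4 mm with no sideways force. I'll ease off to 54 mm, then lift a little first.

{"api": "carry_out", "payload": {"travel": [[0,0,0],[0,0,0],[0,0,0],[0,0,-0.05],[0,0,-0.1],[0,0,-0.15],[0,0,-0.2],[0,0,-0.2]], "twist": [[0,0,0],[0,0,0],[0,0,0],[0,0,0],[0,0,0],[0,0,0],[0,0,0],[0,0,0]], "jaw": -0.266}}

```text
time: 19.2
eef_pos: [0.5673, 0.2178, 0.0791]
tcp_rot: [0.148, 0.989, 0.0, 0.0]
contact_force: [-0.3, 1.0, -0.8]
opening: 0.0542
```

{"api": "carry_out", "payload": {"travel": [[0,0,-0.1],[0,0,-0.3],[0,0,-0.5],[0,0,-0.8],[0,0,-1.1],[0,0,-1.5],[0,0,-1.9],[0,0,-2.2]], "twist": [[0,0,0],[0,0,0],[0,0,0],[0,0,0],[0,0,0],[0,0,0],[0,0,0],[0,0,0]]}}

```text
time: 20.2
eef_pos: [0.5673, 0.2176, 0.1014]
tcp_rot: [0.148, 0.989, 0.0, 0.0]
contact_force: [-0.2, 0.7, -1.5]
opening: 0.0543
```

```bash
python3 - <<'E'
import f
from h import *
p,d=capture('wrist');cv2.imwrite('pics/w3.png',p[...,::-1])
E
```

```text
20.2 [0.56734 0.21761 0.10135] Ftool [0.37 0.58 1.55] T [-0.06 -0.03 -0.05] 0.05434924752751006
```

View pics/w3.png

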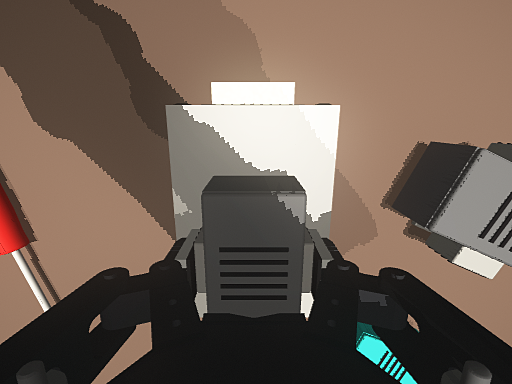

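The cover comes away cleanly: it is unchanged between the pads while the printer recedes, with about 1.5 N of weight. Carrying it to the tray now.

{"api": "carry_out", "payload": {"travel": [[0,-0.2,-1.0],[-0.2,-1.2,-2.2],[-0.7,-3.0,-3.2],[-1.3,-5.5,-3.8],[-2.0,-8.5,-4.0],[-2.8,-11.8,-4.0],[-3.6,-15.2,-4.0],[-4.4,-18.6,-4.0]], "twist": [[0,0,0],[0,0,0],[0,0,0],[0,0,0],[0,0,0],[0,0,0],[0,0,0],[0,0,0]]}}

```text
time: 21.25
eef_pos: [0.5546, 0.024, 0.1418]
tcp_rot: [0.149, 0.989, -0.0, 0.0]
contact_force: [0.8, 0.6, -0.6]
opening: 0.054
```

{"api": "carry_out", "payload": {"travel": [[-0.8,-3.4,0],[-1.6,-6.8,0],[-2.4,-10.2,0],[-3.2,-13.6,0],[-4.0,-16.8,0],[-4.7,-19.6,0],[-5.2,-21.6,0],[-5.4,-22.8,0]], "twist": [[0,0,0],[0,0,0],[0,0,0],[0,0,0],[0,0,0],[0,0,0],[0,0,0],[0,0,0]]}}

```text
time: 22.25
eef_pos: [0.5389, -0.2095, 0.1416]
tcp_rot: [0.149, 0.989, -0.0, 0.0]
contact_force: [0.3, 0.7, -1.6]
opening: 0.0537
```

{"api": "carry_out", "payload": {"travel": [[0,0,0],[0,0,0],[0,0,1],[0,0,2],[0,0,3],[0,0,4],[0,0,5],[0,0,5]], "twist": [[0,0,0],[0,0,0],[0,0,0],[0,0,0],[0,0,0],[0,0,0],[0,0,0],[0,0,0]]}}

```text
time: 23.25
eef_pos: [0.5393, -0.2068, 0.09]
tcp_rot: [0.148, 0.989, 0.0, -0.001]
contact_force: [0.2, -0.1, -1.0]
opening: 0.0542
```

```bash
python3 - <<'E'
import f
from h import *
p,d=capture('wrist');cv2.imwrite('pics/w4.png',p[...,::-1])
E
```

```text
23.25 [ 0.53927 -0.20679  0.08999] Ftool [-0.23  0.    0.97] T [0.   0.02 0.01] 0.05424678466992044
```

View pics/w4.png

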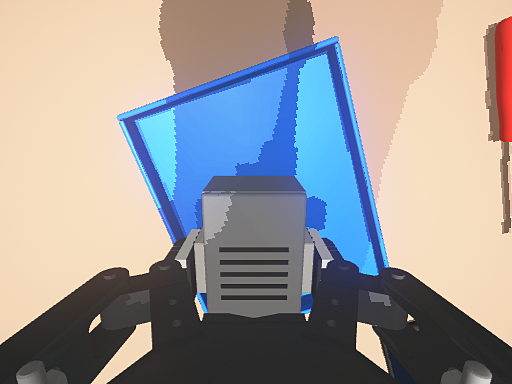

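The cover hangs over the tray, well inside its walls (tray corners at 120,118 and 338,40). Lowering.

{"api": "carry_out", "payload": {"travel": [[0,0,0.8],[0,0,1.8],[0,0,2.8],[0,0,3.8],[0,0,4.6],[0,0,5.1],[0,0,5.4],[0,0,5.5]], "twist": [[0,0,0],[0,0,0],[0,0,0],[0,0,0],[0,0,0],[0,0,0],[0,0,0],[0,0,0]]}}

```text
time: 24.3
eef_pos: [0.54, -0.207, 0.036]
tcp_rot: [0.148, 0.989, 0.0, 0.0]
contact_force: [0.1, 0.0, -0.5]
opening: 0.0541
```

{"api": "carry_out", "payload": {"travel": [[0,0,0.03],[0,0,0.06],[0,0,0.1],[0,0,0.14],[0,0,0.18],[0,0,0.22],[0,0,0.25],[0,0,0.25]], "twist": [[0,0,0],[0,0,0],[0,0,0],[0,0,0],[0,0,0],[0,0,0],[0,0,0],[0,0,0]]}}

```text
time: 25.3
eef_pos: [0.5398, -0.207, 0.0335]
tcp_rot: [0.148, 0.989, 0.0, -0.0]
contact_force: [0.3, -1.1, -1.2]
opening: 0.054
```

{"api": "carry_out", "payload": {"travel": [[0,0,0.04],[0,0,0.08],[0,0,0.12],[0,0,0.16],[0,0,0.2],[0,0,0.24],[0,0,0.26],[0,0,0.26]], "twist": [[0,0,0],[0,0,0],[0,0,0],[0,0,0],[0,0,0],[0,0,0],[0,0,0],[0,0,0]]}}

```text
time: 26.3
eef_pos: [0.5398, -0.2069, 0.0309]
tcp_rot: [0.148, 0.989, 0.0, -0.0]
contact_force: [-0.7, -0.1, -1.4]
opening: 0.0539
```

{"api": "carry_out", "payload": {"travel": [[0,0,0.02],[0,0,0.04],[0,0,0.06],[0,0,0.08],[0,0,0.1],[0,0,0.1],[0,0,0.1],[0,0,0.1]], "twist": [[0,0,0],[0,0,0],[0,0,0],[0,0,0],[0,0,0],[0,0,0],[0,0,0],[0,0,0]]}}

```text
time: 27.3
eef_pos: [0.5399, -0.207, 0.03]
tcp_rot: [0.148, 0.989, 0.0, 0.0]
contact_force: [-0.7, 0.8, 1.9]
opening: 0.0539
```

Contact at the predicted height, 1.9 N. Opening in steps, following the pads' swing downward.

{"api": "carry_out", "payload": {"travel": [[0,0,0.04],[0,0,0.08],[0,0,0.1],[0,0,0.1],[0,0,0.1],[0,0,0.1],[0,0,0.1],[0,0,0.1]], "twist": [[0,0,0],[0,0,0],[0,0,0],[0,0,0],[0,0,0],[0,0,0],[0,0,0],[0,0,0]], "jaw": -0.37}}

```text
time: 28.3
eef_pos: [0.5399, -0.207, 0.0289]
tcp_rot: [0.148, 0.989, 0.0, -0.0]
contact_force: [-1.3, 1.1, 3.4]
opening: 0.0584
```

{"api": "carry_out", "payload": {"travel": [[0,0,0.04],[0,0,0.08],[0,0,0.1],[0,0,0.1],[0,0,0.1],[0,0,0.1],[0,0,0.1],[0,0,0.1]], "twist": [[0,0,0],[0,0,0],[0,0,0],[0,0,0],[0,0,0],[0,0,0],[0,0,0],[0,0,0]], "jaw": -0.47}}

```text
time: 29.3
eef_pos: [0.5399, -0.207, 0.0279]
tcp_rot: [0.148, 0.989, 0.0, 0.0]
contact_force: [-0.9, 1.2, 2.4]
opening: 0.0627
```

{"api": "carry_out", "payload": {"travel": [[0,0,0.03],[0,0,0.06],[0,0,0.06],[0,0,0.06],[0,0,0.06],[0,0,0.06],[0,0,0.06],[0,0,0.06]], "twist": [[0,0,0],[0,0,0],[0,0,0],[0,0,0],[0,0,0],[0,0,0],[0,0,0],[0,0,0]], "jaw": -0.62}}

```text
time: 30.3
eef_pos: [0.5399, -0.2069, 0.0273]
tcp_rot: [0.148, 0.989, 0.0, 0.0]
contact_force: [-0.2, -0.3, 0.0]
opening: 0.0691
```

{"api": "carry_out", "payload": {"travel": [[0,0,0],[0,0,0],[0,0,0],[0,0,-0.5],[0,0,-1.2],[0,0,-2.0],[0,0,-3.0],[0,0,-4.0]], "twist": [[0,0,0],[0,0,0],[0,0,0],[0,0,0],[0,0,0],[0,0,0],[0,0,0],[0,0,0]], "jaw": -0.82}}

```text
time: 31.3
eef_pos: [0.54, -0.207, 0.0682]
tcp_rot: [0.148, 0.989, -0.0, 0.0]
contact_force: [0.8, 0.0, -0.1]
opening: 0.0778
```

{"api": "carry_out", "payload": {"travel": [[0,0,-1.5],[0,0,-3.5],[0,0,-6],[0,0,-9],[0,0,-12],[0,0,-14],[0,0,-15],[0,0,-15]], "twist": [[0,0,0],[0,0,0],[0,0,0],[0,0,0],[0,0,0],[0,0,0],[0,0,0],[0,0,0]]}}

```text
time: 32.3
eef_pos: [0.5401, -0.207, 0.2179]
tcp_rot: [0.148, 0.989, -0.0, 0.001]
contact_force: [0.2, -0.1, -0.4]
opening: 0.0778
```

```bash
python3 - <<'E'
from h import *
import f
s=f.s
p,d=capture('wrist');cv2.imwrite('pics/w5.png',p[...,::-1]);P=pts('wrist',d,s);Z=P[...,2]
k=(np.hypot(P[...,0]-.54,P[...,1]+.207)<.055)&(Z>.045)&(Z<.07)&(d>.1)
Q=P[k];r=cv2.minAreaRect((Q[:,:2]*1000).astype(np.float32));A=np.c_[Q[:,:2],np.ones(len(Q))]
t=Q[Q[:,2]>.05];A=np.c_[t[:,:2],np.ones(len(t))]
print(r,np.median(Q[:,2]),'slope',np.linalg.lstsq(A,t[:,2],rcond=None)[0])
p,d=capture('scene');cv2.imwrite('pics/s2.png',p[...,::-1])
E
```

```text
32.3 [ 0.54006 -0.207    0.21793] Ftool [-0.22 -0.04  0.45] T [ 0.01 -0.03 -0.08] 0.0778363099785021
((538.3336181640625, -206.58541870117188), (67.0938491821289, 72.66820526123047), 72.79513549804688) 0.05196719265051142 slope [ 0.00144336 -0.00048779  0.05126737]
```

View pics/w5.png

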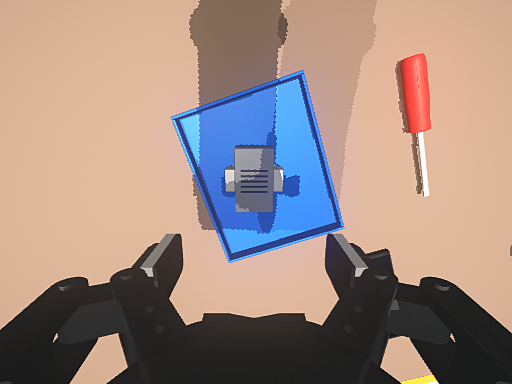

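View pics/s2.png

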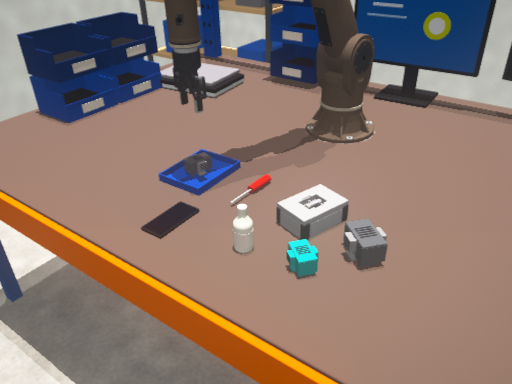

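The wrist view shows the cover upright in the middle of the tray (255,180) with both tabs out. Its top is at 52 to 53 mm as expected, with a slope under 0.2 %. In the scene view the printer is open (312,203) and the phone, screwdriver and bottle look unmoved. Handing in.

```bash
python3 -c "
from station import manip
print(manip.hand_in())"
```

```text
the job is handed in; nothing more can be done
None
```

The battery cover is off the printer and lies in the parts tray, right way up and flat. I handed the job in at about 32 s of the 51 s allowed; no verdict came back.

- **Unclipping:** I closed on the tabs in steps of about 1 mm and shifted twice (0.8 mm each) toward the cover's +y side. At 53.4 mm over both tabs the sideways force was gone, having never read above about 3.5 N at the end of a step. I eased off to 54.2 mm and the cover lifted with about its own weight on the wrist.
- **Setting down:** It touched the tray floor at about 2 N. I opened the fingers in steps, and the force on the tool read up to 3.4 N.
- **Last checks:** The cover is about 2 mm off the tray's measured centre, with its top level to about 0.15 % and both tabs out again. The fingers are clear at 78 mm opening, about 0.2 m above the bench. The phone, screwdriver and bottle look unmoved in the scene picture; I did not re-measure them.
- **Disagreement:** The top and wrist cameras placed the cover about 2 mm apart, which is within their calibration. I aimed between the two and settled the rest by feel.

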